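# Bleed the bench lift down to the gauge

## Robot

A 6-joint arm with a two-finger parallel gripper is mounted at the origin on the work surface; the furniture and walls round the work are solid. World frame = base frame: x ahead of the robot, y to its left, z up, the work surface at z = 0. Lengths are in mm, angles in rad, forces in N, time in s.
With the tool pointing down it reaches from about 300 to 775 mm from the base axis. Payload 14.6 kg.
Tool frame: the origin (TCP) lies midway between the tips of the shut fingers; the grasp point (between the pads) lies 19 mm behind it; x points along the fingers, z is the direction in which the jaws open and shut, and the axes are right-handed (so a half turn about x gives the same grasp; the last joint's range is limited). The gripper opens to 94 mm and grips with 3 to 60 N. Pads are 16 mm wide; open, the fingers measure 119 mm over their backs; the gripper's body (75 mm by 177 mm) begins 78 mm behind the grasp point.
Start: joints at [1.273, 0.3, 1.521, -0, 1.321, -0.067], TCP at [125.814, 535.406, 205.446] pointing down, gripper open.
Joint ranges: [-3.03, 3.03], [-0.79, 2.21], [0.23, 2.52], [-1.04, 4.18], [0, 3.07], [-2.55, 2.55]. Speed limits (rad/s): [2.22, 2.22, 2.57, 3.14, 3.14, 3.14].

## Interface

Orientations are given as a unit quaternion [x, y, z, w].
In Python, from rig import bot, readout, viewer, close_job gives the robot as it stands. Calls block until the motion is done:
- bot.move_to(position, orientation): joint-space move of the TCP to a pose.
- bot.move_l(position, frame=None, feed=150): straight line of the TCP; frame=None keeps the orientation; feed is the mean speed in mm/s.
- bot.set_joints(angles): joint-space move.
- bot.set_gripper(opening, grip_force=None): finger opening in mm; grip_force is the grip in N (None keeps the last); returns when the fingers have stopped.
- bot.hold(seconds).
- bot.inverse_kinematics(position, orientation): joint angles nearest the present ones, or None.
- readout.get_obs(): the state.
- viewer.read_camera(name): name is "scene" or "side" or "wrist"; returns (picture, depth): 400x640x3 uint8, red, green, blue; 400x640 float32, mm along the optical axis (not along the pixel's ray), 0 where there is no reading.
- viewer.camera_info(name): a dict with "fx", "fy", "cx", "cy" (pixels), "k1" (the pictures are not rectified: a ray, as slopes to the right and down, at radius r is drawn at 1 + k1 r^2 times it, then the intrinsics apply), "origin" and "orientation" of the camera in the world. Camera axes: x right, y down, z forward; pixel columns grow to the right and rows downward; lengths in mm; the calibration is good to about 2 mm. A picture is of the moment at which its call begins: read the wrist's pose just before it. camera_info takes no time and is no camera call; for the wrist camera it gives the pose at the moment of the call.
A pose or a line that the arm cannot do raises bot.PlanningError and nothing moves.
- close_job(): hands the job in, once; it reports no verdict.
The state is a dict: "time_s": time; "qpos": joint angles; "qvel": joint speeds; "joint_efforts": joint torques, N m; "position": TCP position; "tool_rot": TCP orientation; "wrist_force": force on the tool from outside, world axes, zero at the start; "wrist_torque": the same for the moment, N m; "gripper_width": finger opening in mm.
Only numpy, scipy, OpenCV 4.12 (cv2) and the standard library are available. Lean on these libraries where they do the work, as an engineer would, in place of code of your own. Each camera call takes 0.05 s, during which the arm holds its last target. There are 200 camera calls.

## Task

Crack the release valve of the bench lift open with its red lever, only a fraction of a turn, so that the yellow table with the wooden soundbox sinks slowly, never dropping fast. When the table's top is level with the red pointer of the height gauge, turn the lever back until the valve is firmly shut, without forcing it, and let go. Work the lift by the lever alone: do not touch the table, the soundbox or the gauge, and leave the other things on the bench where they are.

Things in the scene. Friction and masses are not known exactly. Their poses are not given: they have to be found in the camera images.
- lift: the bench lift, bolted down: grey base plate 150 x 370 x 12 mm, origin on the worktop. Along its y axis stand the aluminium pump block (y = -0.11; 75 x 84 mm, 62 mm high, with a pump plunger 24 mm thick, 112 mm high, at x = 0.038, y = -0.125), the blue upright cylinder (y = 0.10; 62 mm thick, 106 mm high) and the steel gauge post (x = -0.02, y = 0.20; 247 mm high)
- lever: red release valve lever on the pump block: flat bar 14 mm wide, its top 77 mm above the worktop, 76 mm long, an upright black knob at its end. Origin on its vertical pivot axis, 63 mm up; the bar points along its -x axis. Anticlockwise seen from above opens (the knob goes away from the table), clockwise shuts. Starts shut, turns 1.3 rad to open and 1.0 rad to shut, stays where it is left
- knob (a point): middle of the lever's black knob: round, 20 mm thick, upright, from 78 to 127 mm above the worktop, this point 107 mm above it, 70 mm from the pivot axis. Friction makes the lever stiff: about 0.5 Nm either way, some 7 N at the knob
- pivot (a point): point on the lever's vertical pivot axis, 100 mm above the worktop, fixed to the lift. The valve cracks open somewhere from 0.15 to 0.7 rad anticlockwise of the lever's start, differently each time; about 0.2 rad further it is fully open. Between the two the sinking speed grows evenly from 0 to about 40 mm/s; turning back slows and stops the table
- lift_table: the yellow lift table, 140 x 130 mm, 16 mm thick, with a black rubber top, on a steel ram in the blue cylinder; origin in the middle of its top, axes as those of the lift. Its top starts 200 mm above the worktop and can sink by 75 mm; it can not be raised again
- table_mark (a point): point on the table's left edge (lift's +y side), at the height of its top, next to the pointer
- pointer (a point): tip of the red pointer of the height gauge, a rider on the steel post beside the table; its height is the height wanted for the table's top, 25 to 60 mm below the start. It is clamped and must stay as it is
- needle: the valve's needle, out of sight inside the lift, driven by the lever. Its force on the table's ram tells how tightly the valve is shut: 20 to 45 N at the start; below about 9 N the table sinks. Each 0.1 rad of lever clockwise adds about 5 N, and each 10 N add about 0.1 Nm (1.4 N at the knob) to the torque that turning clockwise takes, and ease turning anticlockwise as much
- soundbox: dark wooden six-sided soundbox, 120 x 91 x 80 mm, about 0.3 kg, an open tube lying loose on the lift table; origin under its middle
- gauge: rider of the height gauge with the red pointer, a red collar 28 mm thick on the post; origin on the post's axis at the pointer's height
- sanding_block: cork-brown sanding block, 42 x 78 x 26 mm
- turned_disc: cream turned disc, 55 mm across, 5 mm thick
- glue_jar: glass glue jar with a tin lid, 67 mm across, 90 mm high
- coconut_bowl: half coconut shell bowl, 120 mm across, 75 mm high, on the right
- awl: awl with a wooden handle, 143 mm long, on the right

How it is judged:
By the outcome, as a careful person would: the job done as asked, in the order asked, and still so for the second after the job is handed in, with the robot touching nothing.
It also fails if it takes over 64 s, if anything falls off the work surface, if the arm or the gripper's body presses on something with over 40 N, if the wrist force passes 120 N, or if a joint passes its speed limit or range.

## Working session

There is one attempt and no reset: what is moved stays moved. The work goes in short steps, each a Python script; the robot and the scene stay as the last script left them, time stands still between calls to the robot, and variables do not carry over. Pictures are saved under pics/ and viewed, about 8 in all and at most 12, crops included, and the job is handed in when it is done.

```bash
ls; mkdir -p pics; cat > h.py <<'E'
import numpy as np, cv2
from rig import bot, readout, viewer, close_job
from scipy.spatial.transform import Rotation as R
def grab(n):
    i=viewer.camera_info(n); p,d=viewer.read_camera(n); return i,p,d
def save(p,f): cv2.imwrite('pics/'+f,p[...,::-1])
def rays(i,uv):
    uv=np.atleast_2d(np.asarray(uv,float))
    K=np.array([[i['fx'],0,i['cx']],[0,i['fy'],i['cy']],[0,0,1.]])
    s=cv2.undistortPoints(uv[:,None],K,np.array([i['k1'],0,0,0.]))[:,0]
    return np.c_[s,np.ones(len(s))]
def pts(i,uv,depth):
    return R.from_quat(i['orientation']).apply(rays(i,uv)*np.reshape(depth,(-1,1)))+np.array(i['origin'])
def onz(i,uv,z):
    d=R.from_quat(i['orientation']).apply(rays(i,uv)); o=np.array(i['origin'])
    return o+d*((z-o[2])/d[:,2])[:,None]
def cloud(i,d,mask):
    v,u=np.nonzero(mask&(d>0)); return pts(i,np.c_[u,v],d[v,u])
E
python3 - <<'E'
from h import *
for n in ['scene','side']:
    i,p,d=grab(n); save(p,n+'0.png'); np.savez(n+'0.npz',p=p,d=d); print(n,i)
o=readout.get_obs(); print(o)
E
```

```text
pics
scene {'fx': 380.6063066361116, 'fy': 380.6063066361116, 'cx': 320.48511902613376, 'cy': 199.6497769800715, 'k1': -0.02328867328277048, 'origin': array([ -56.38727891, -635.86357839,  967.48664093]), 'orientation': array([ 0.85255833, -0.35287519,  0.13804764, -0.35995311])}
side {'fx': 476.5933867321225, 'fy': 476.5933867321225, 'cx': 314.81071150565305, 'cy': 208.11296696129634, 'k1': -0.02363645903634814, 'origin': array([  384.76786017, -1163.59456852,  1018.47999512]), 'orientation': array([ 0.89618745, -0.03944808,  0.02638067, -0.44113033])}
{'time_s': 0.1, 'qpos': array([ 1.27340423e+00,  3.00415353e-01,  1.52153351e+00, -1.59437579e-05,
        1.32066001e+00, -6.65726624e-02]), 'qvel': array([-7.18631708e-05, -4.36298922e-04, -1.14549913e-03,  1.94283244e-05,
        5.92583867e-04,  1.55018508e-04]), 'joint_efforts': array([ 6.91903733e-04, -5.32641470e+01, -3.53287375e+01,  7.09071779e-02,
        2.34822911e-02, -6.38648635e-05]), 'position': array([125.75065813, 535.19334014, 204.93701984]), 'tool_rot': array([-0.43930641,  0.55454249,  0.43888966,  0.55395701]), 'wrist_force': array([ 0.17305388, -0.14804489,  1.01161373]), 'wrist_torque': array([0.00451052, 0.0353181 , 0.00671811]), 'gripper_width': 93.74711332532347}
```

View pics/scene0.png

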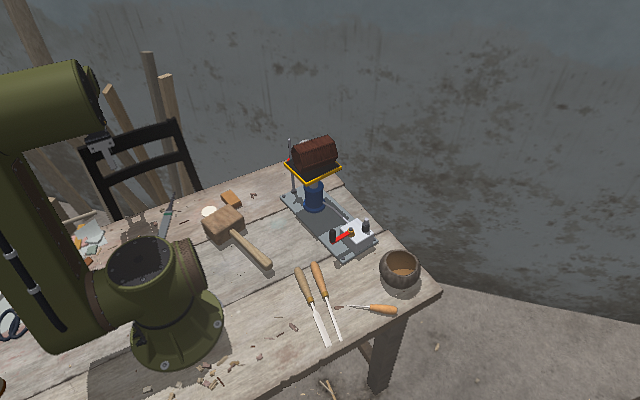

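View pics/side0.png

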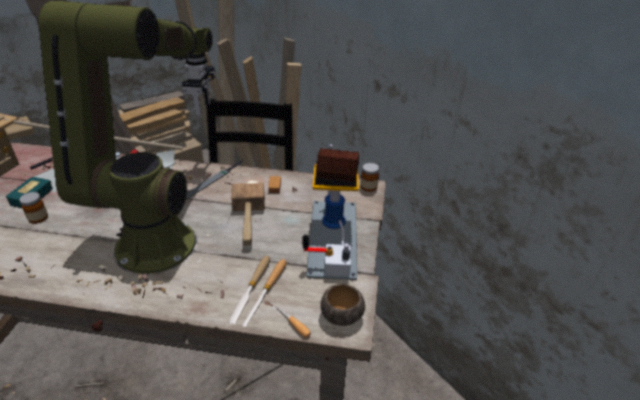

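The scene picture shows the lever (red bar about (345,236), black knob (333,236)), the yellow table at (313,172) and the post at (292,165). In the side view the knob is at (306,242).

```bash
python3 - <<'E'
from h import *
for n in ['scene','side']:
    z=np.load(n+'0.npz'); p,d=z['p'],z['d']; i=viewer.camera_info(n)
    hsv=cv2.cvtColor(p,cv2.COLOR_RGB2HSV); H,S,V=[hsv[...,k].astype(int) for k in range(3)]
    red=((H<6)|(H>174))&(S>180)&(V>120)
    nn,l,st,c=cv2.connectedComponentsWithStats(red.astype(np.uint8))
    for k in range(1,nn):
        if st[k,4]<4: continue
        P=cloud(i,d,l==k); print(n,'red',st[k],c[k].round(1)); 
        if len(P):print('  ',np.median(P,0).round(),P.min(0).round(),P.max(0).round())
    yel=(H>18)&(H<30)&(S>200)&(V>120)
    nn,l,st,c=cv2.connectedComponentsWithStats(yel.astype(np.uint8))
    for k in range(1,nn):
        if st[k,4]<30: continue
        P=cloud(i,d,l==k); print(n,'yel',st[k],np.median(P,0).round(),P.min(0).round(),P.max(0).round())
    a,b=((325,222),(380,245)) if n=='scene' else ((298,232),(356,262))
    c=p[a[1]-90:b[1]+20,a[0]-60:b[0]+10]
    save(cv2.resize(c,None,fx=3,fy=3,interpolation=cv2.INTER_CUBIC),n+'c.png'); print(c.shape,a[0]-60,a[1]-90)
    # alum block top at z 62 +-4 
    v,u=np.mgrid[a[1]-8:b[1]+25,a[0]:b[0]+8]; uv=np.c_[u.ravel(),v.ravel()]; P=pts(i,uv,d[uv[:,1],uv[:,0]])
    for lo,hi in((58,66),(80,135)):
        q=P[(P[:,2]>lo)&(P[:,2]<hi)]; print(lo,len(q),q.mean(0).round(),cv2.minAreaRect(q[:,:2].astype(np.float32)))
        dark=(p[uv[:,1],uv[:,0]].max(1)<60)&(P[:,2]>lo)&(P[:,2]<hi); q=P[dark]; print('  dark',q.round()[:40:2].tolist())
E
```

```text
scene red [287 158   2   3   4] [287.8 159. ]
   [561. 171. 167.] [532. 132. 165.] [564. 174. 200.]
scene red [336 231  14  11  55] [341.7 235.7]
   [ 498. -139.   78.] [ 473. -147.   74.] [ 525. -130.   83.]
scene yel [284 162  58  23 116] [513.  10. 199.] [495. -11. 196.] [629. 131. 203.]
(133, 125, 3) 265 132
58 387 [ 552. -159.   63.] ((547.2628173828125, -205.1091766357422), (202.14334106445312, 75.6075210571289), 80.11585235595703)
  dark [[571.0, -159.0, 62.0], [576.0, -175.0, 65.0]]
80 192 [ 513. -151.  100.] ((537.047119140625, -178.33413696289062), (100.49703979492188, 173.24508666992188), 33.13687515258789)
  dark [[583.0, -171.0, 89.0], [570.0, -159.0, 81.0], [576.0, -177.0, 90.0], [567.0, -169.0, 86.0], [571.0, -173.0, 86.0], [576.0, -177.0, 86.0], [568.0, -172.0, 84.0], [465.0, -131.0, 131.0], [569.0, -175.0, 80.0], [462.0, -130.0, 127.0], [465.0, -136.0, 130.0], [526.0, -144.0, 87.0], [531.0, -148.0, 85.0], [461.0, -139.0, 131.0], [468.0, -140.0, 126.0], [455.0, -133.0, 127.0], [459.0, -137.0, 128.0], [462.0, -142.0, 129.0], [456.0, -128.0, 118.0], [455.0, -137.0, 126.
[... 488 characters left out ...]
 -274.0, 62.0], [549.0, -277.0, 61.0], [555.0, -275.0, 59.0], [563.0, -279.0, 62.0]]
80 197 [ 516. -154.  100.] ((523.09814453125, -151.63015747070312), (28.86394691467285, 138.05975341796875), 73.18585205078125)
  dark [[462.0, -135.0, 125.0], [468.0, -136.0, 125.0], [459.0, -137.0, 123.0], [464.0, -142.0, 127.0], [470.0, -141.0, 126.0], [459.0, -141.0, 123.0], [464.0, -145.0, 126.0], [470.0, -141.0, 122.0], [459.0, -142.0, 120.0], [464.0, -143.0, 120.0], [470.0, -142.0, 119.0], [458.0, -144.0, 118.0], [464.0, -144.0, 117.0], [470.0, -143.0, 116.0], [458.0, -147.0, 117.0], [464.0, -142.0, 112.0], [470.0, -139.0, 109.0], [459.0, -143.0, 109.0], [464.0, -144.0, 110.0], [470.0, -144.0, 109.0]]
```

```bash
python3 - <<'E'
from h import *
i=viewer.camera_info('wrist'); o=readout.get_obs()
T=R.from_quat(o['tool_rot'])
print(i, T.as_matrix().round(2)); print('cam pos in tool',T.inv().apply(np.array(i['origin'])-o['position']).round(1)); print((T.inv()*R.from_quat(i['orientation'])).as_matrix().round(3))
# table pose: yellow rim pts from scene
from h import *
z=np.load('scene0.npz'); p,d=z['p'],z['d']; i=viewer.camera_info('scene')
c=p[125:270,270:395]; save(cv2.resize(c,None,fx=4,fy=4,interpolation=cv2.INTER_CUBIC),'crop1.png')
E
```

```text
{'fx': 309.2255010478114, 'fy': 309.2255010478114, 'cx': 318.41501596340964, 'cy': 202.49163041959082, 'k1': 0.004540701542350341, 'origin': array([ 47.89615206, 554.8526219 , 382.84204752]), 'orientation': array([0.77613505, 0.61526036, 0.08544612, 0.10848059])} [[-0.   -0.97  0.23]
 [-0.    0.23  0.97]
 [-1.    0.   -0.  ]]
cam pos in tool [-177.9   80.3    1.1]
[[-0.    -0.274  0.962]
 [ 0.    -0.962 -0.274]
 [ 1.     0.     0.   ]]
```

View pics/crop1.png

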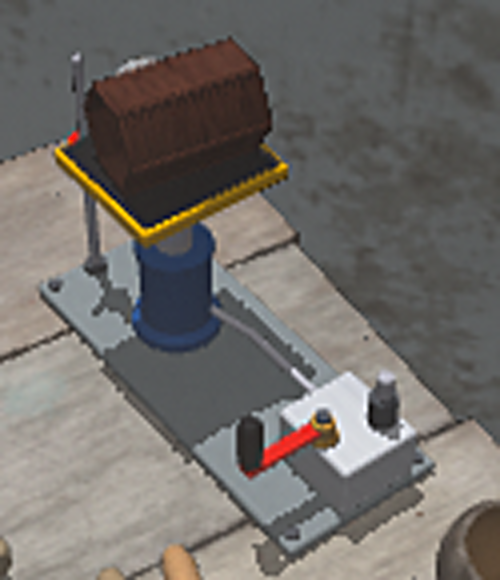

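Crop: table corners at scene px (284,163), (307,185), (341,167.5); pivot about (350.5,228); knob top (332.5,231); red pointer about (288,159).

```bash
python3 - <<'E'
from h import *
i=viewer.camera_info('scene')
print('table corners',onz(i,[(284.25,163),(306.75,185),(341.25,167.5)],200).round())
print('pivot',onz(i,[(350.5,228)],85).round(),'knobtop',onz(i,[(332.5,231)],127).round())
def aim(pitch,yaw,tgt,dist):
    t=R.from_euler('z',yaw)*R.from_euler('y',pitch)
    M=t.as_matrix()@np.array([[1,0,0],[0,0,1],[0,-1,0]]).T  # cols: x fwd, y up, z right
    M=np.c_[t.apply([1,0,0]),t.apply([0,0,1]),t.apply([0,-1,0])]
    T=R.from_matrix(M); ax=T.apply([.962,-.274,0])
    C=np.array(tgt)-dist*ax; return C-T.apply([-177.9,80.3,1.1]),T.as_quat()
for pitch,yaw,dist in [(.2,0,330),(.35,0,330),(.5,0,330),(.5,.3,330),(.7,.2,340),(.9,.2,350)]:
    P,q=aim(pitch,yaw,[560,168,165],dist); s=bot.inverse_kinematics(P,q); print(pitch,yaw,P.round(),s)
    if s is not None:
        bot.move_to(P,q); break
i,p,d=grab('wrist'); save(p,'w1.png'); np.savez('w1.npz',p=p,d=d,**i); print(readout.get_obs()['time_s'])
E
```

```text
table corners [[514. 129. 200.]
 [493.   2. 200.]
 [624. -16. 200.]]
pivot [[ 536. -141.   85.]] knobtop [[ 463. -135.  127.]]
0.2 0 [425. 169. 203.] [ 0.65519019  0.01147318  2.51448329  3.99621636  0.91351333 -2.03137349]
3.4833
```

View pics/w1.png

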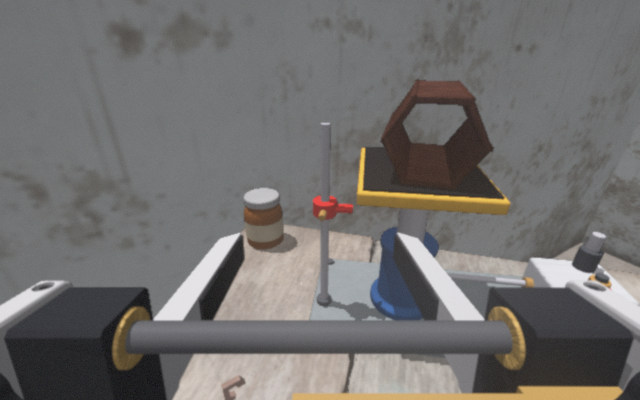

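The wrist view shows the pointer rod ending at (352,209), the collar at (325,208), and the table's near-left corner at (359,195).

```bash
python3 - <<'E'
from h import *
z=np.load('w1.npz'); p,d=z['p'],z['d']; i={k:z[k] if z[k].ndim else float(z[k]) for k in z.files if k not in 'pd'}
hsv=cv2.cvtColor(p,cv2.COLOR_RGB2HSV); H,S,V=[hsv[...,k].astype(int) for k in range(3)]
red=((H<6)|(H>174))&(S>170)&(V>90); red[:180]=0; red[230:]=0
v,u=np.nonzero(red); print(u.min(),u.max())
for a in range(336,356,2):
    m=red.copy(); m[:,:a]=0; m[:,a+2:]=0; P=cloud(i,d,m)
    if len(P): print(a,np.nonzero(m)[0].min(),np.nonzero(m)[0].max(),np.median(P,0).round(1))
yel=(H>18)&(H<30)&(S>180)&(V>100)&(np.arange(640)>330)[None]&(np.arange(400)<230)[:,None]
P=cloud(i,d,yel); f=P[(P[:,2]>170)&(P[:,2]<210)]
print('front face z pct',np.percentile(f[:,2],[1,5,50,95,99]).round(1))
# black rubber top
top=(V<60)&(np.arange(400)>150)[:,None]&(np.arange(400)<192)[:,None]&(np.arange(640)>365)[None]&(np.arange(640)<386)[None]
P=cloud(i,d,top); print('rubber',len(P),np.median(P,0).round(1),P[:,2].std().round(2))
for uv in [(359,194),(361,149),(506,201),(352,209)]: print(uv,[d[uv[1]+k,uv[0]+j] for k in(-2,0,2) for j in (-2,0,2)])
print('corners',onz(i,[(359,194),(361,149),(506,199),(470,151)],200).round(1))
E
```

```text
314 351Traceback (most recent call last):
  File "<stdin>", line 7, in <module>
  File "h.py", line 18, in cloud
    v,u=np.nonzero(mask&(d>0)); return pts(i,np.c_[u,v],d[v,u])
                                       ~~~^^^^^^^^^^^^^^^^^^^^^
  File "h.py", line 13, in pts
    return R.from_quat(i['orientation']).apply(rays(i,uv)*np.reshape(depth,(-1,1)))+np.array(i['origin'])
                                               ~~~~^^^^^^
  File "h.py", line 10, in rays
    s=cv2.undistortPoints(uv[:,None],K,np.array([i['k1'],0,0,0.]))[:,0]
      ~~~~~~~~~~~~~~~~~~~^^^^^^^^^^^^^^^^^^^^^^^^^^^^^^^^^^^^^^^^^
cv2.error: OpenCV(4.12.0) /io/opencv/modules/calib3d/src/undistort.dispatch.cpp:347: error: (-215:Assertion failed) CV_IS_MAT(_src) && CV_IS_MAT(_dst) && (_src->rows == 1 || _src->cols == 1) && (_dst->rows == 1 || _dst->cols == 1) && _src->cols + _src->rows - 1 == _dst->rows + _dst->cols - 1 && (CV_MAT_TYPE(_src->type) == CV_32FC2 || CV_MAT_TYPE(_src->type) == CV_64FC2) && (CV_MAT_TYPE(_dst->type) == CV_32FC2 || CV_MAT_TYPE(_dst->type) == CV_64FC2) in function 'cvUndistortPointsInternal'
```

```bash
sed -i 's/^    v,u=np.nonzero(mask&(d>0)); /&\n    if len(u)==0: return np.zeros((0,3))\n    /' h.py
cat > a.py <<'E'
from h import *
z=np.load('w1.npz'); p,d=z['p'],z['d']; i={k:z[k] if z[k].ndim else float(z[k]) for k in z.files if k not in 'pd'}
hsv=cv2.cvtColor(p,cv2.COLOR_RGB2HSV); H,S,V=[hsv[...,k].astype(int) for k in range(3)]
red=((H<6)|(H>174))&(S>170)&(V>90); red[:180]=0; red[230:]=0
for a in range(336,356,2):
    m=red.copy(); m[:,:a]=0; m[:,a+2:]=0; P=cloud(i,d,m)
    if len(P): print(a,np.nonzero(m)[0].min(),np.nonzero(m)[0].max(),np.median(P,0).round(1))
yel=(H>18)&(H<30)&(S>180)&(V>100)&(np.arange(640)>330)[None]&(np.arange(400)<230)[:,None]
P=cloud(i,d,yel); f=P[(P[:,2]>170)&(P[:,2]<210)]
print('front face z pct',np.percentile(f[:,2],[1,5,50,95,99]).round(1))
top=(V<60)&(np.arange(400)>150)[:,None]&(np.arange(400)<192)[:,None]&(np.arange(640)>365)[None]&(np.arange(640)<386)[None]
P=cloud(i,d,top); print('rubber',len(P),np.median(P,0).round(1),P[:,2].std().round(2))
print('corners',onz(i,[(359,194),(361,149),(506,199),(470,151)],200).round(1))
print(d[203:216:2,338:358:2].round())
E
python3 a.py
```

```text
338 205 205 [570.3 147.8 154.4]
340 205 206 [569.8 146.  154.7]
342 205 205 [568.5 144.1 155.4]
344 205 206 [568.  141.9 155. ]
346 205 206 [568.6 139.6 155. ]
348 205 206 [568.  137.5 155. ]
350 205 207 [567.6 135.6 154.6]Traceback (most recent call last):
  File "a.py", line 10, in <module>
    print('front face z pct',np.percentile(f[:,2],[1,5,50,95,99]).round(1))
                             ~~~~~~~~~~~~~^^^^^^^^^^^^^^^^^^^^^^^
    return _quantile_unchecked(
        a, q, axis, out, overwrite_input, method, keepdims, weights)
    return _ureduce(a,
                    func=_quantile_ureduce_func,
    ...<5 lines>...
                    overwrite_input=overwrite_input,
                    method=method)
    r = func(a, **kwargs)
    result = _quantile(arr,
                       quantiles=q,
    ...<2 lines>...
                       out=out,
                       weights=wgt)
    slices_having_nans = np.isnan(arr[-1, ...])
                                  ~~~^^^^^^^^^
IndexError: index -1 is out of bounds for axis 0 with size 0
```

```bash
sed -i 's/(S>170)&(V>90); red/(S>120)\&(V>40); red/; s/(S>180)&(V>100)/(S>120)\&(V>60)/; s/H>18/H>14/' a.py; sed -i 's/^print(.front face/if len(f): &/; s/^P=cloud(i,d,yel);/&print("yel",len(P),np.median(P,0),i["origin"]);/' a.py; echo 'print(p[200:216,346])' >>a.py; python3 a.py
```

```text
336 201 212 [563.2 151.5 155.3]
338 204 211 [563.8 148.7 154.6]
340 204 211 [563.4 146.5 154.7]
342 204 211 [563.4 144.2 154.9]
344 204 211 [563.5 142.2 154.9]
346 204 211 [562.8 139.9 154.8]
348 204 212 [562.4 137.8 154.8]
350 204 212 [562.3 135.6 154.5]
352 205 208 [566.3 133.7 154.8]
yel 2541 [507.24193512  76.08666896 192.92499664] [265.3448873  170.45184055 315.30169579]
front face z pct [184.6 185.4 192.9 196.7 198.1]
rubber 2 [566.2 103.4 198.2] 0.45
corners [[504.1 135.9 200. ]
 [630.1 118.9 200. ]
 [494.5  15.4 200. ]
 [622.  -10.2 200. ]]
[[781. 786. 789. 793. 795. 799. 802. 805. 810. 813.]
 [344. 344. 343. 343. 344. 343. 344. 344. 813. 816.]
 [340. 340. 340. 339. 339. 339. 341. 339. 817. 818.]
 [337. 337. 336. 336. 336. 334. 335. 336. 821. 825.]
 [338. 337. 335. 336. 335. 336. 335. 336. 823. 825.]
 [795. 800. 804. 807. 811. 338. 336. 822. 824. 827.]
 [800. 802. 805. 811. 812. 815. 820. 824. 828. 833.]]
[[107 103  99]
 [103  98  96]
 [108 101  98]
 [152  99  95]
 [219  86  81]
 [230  77  71]
 [221  70  66]
 [174  64  59]
 [146  56  54]
 [145  58  55]
 [132  56  53]
 [127  56  55]
 [119  67  64]
 [106  91  86]
 [ 98  91  87]
 [100  93  89]]
```

```bash
cat >> h.py <<'E'
def down(yaw): # tool z (jaws) along lever tangential; yaw = direction pivot<-knob axis angle
    c,s=np.cos(yaw),np.sin(yaw); return R.from_matrix(np.c_[[0,0,-1],[-c,-s,0],[-s,c,0]]).as_quat()
E
cat > b.py <<'E'
from h import *
z=np.load('w1.npz'); p,d=z['p'],z['d']; i={k:z[k] if z[k].ndim else float(z[k]) for k in z.files if k not in 'pd'}
print('rod axis',pts(i,[(345,207.9)],339.5).round(1))
V=p.max(2).astype(int); 
v,u=np.mgrid[150:235,362:500]; uv=np.c_[u.ravel(),v.ravel()]; P=pts(i,uv,d[uv[:,1],uv[:,0]])
k=(P[:,2]>190)&(P[:,2]<208)&(P[:,0]>520)&(P[:,0]<600); print('top',k.sum(),np.percentile(P[k,2],[5,50,95]))
q=R.from_quat(down(-.12)).as_quat()
bot.move_to([340,150,330],down(.3)); bot.move_to([350,-120,330],down(-.12)); bot.move_to([463,-137,190],q)
o=readout.get_obs(); i,p,d=grab('wrist'); save(p,'w2.png'); np.savez('w2.npz',p=p,d=d,**i); print(o['time_s'],o['position'],o['wrist_force'])
E
python3 b.py
```

```text
rod axis [[564.2 141.6 154. ]]
top 3049 [197.82448633 198.65576621 205.98934061]
8.6167 [ 463.15864794 -136.50038419  191.10565078] [ 0.79275689 -0.41924053  0.87681064]
```

View pics/w2.png

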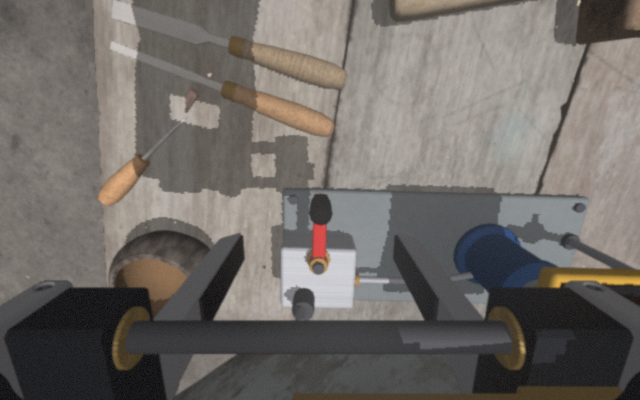

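The wrist view shows the knob at (320,209) centred between the jaws, the pivot bolt at (318,265), and the plunger at (303,303).

```bash
python3 - <<'E'
from h import *
z=np.load('w2.npz'); p,d=z['p'],z['d']; i={k:z[k] if z[k].ndim else float(z[k]) for k in z.files if k not in 'pd'}
hsv=cv2.cvtColor(p,cv2.COLOR_RGB2HSV); H,S,V=[hsv[...,k].astype(int) for k in range(3)]
red=((H<6)|(H>174))&(S>150)&(V>90); red[:,:300]=0; red[:,340:]=0; red[:180]=0; red[280:]=0
v,u=np.nonzero(red); Q=onz(i,np.c_[u,v],77); print('bar',len(u),Q.mean(0).round(1),Q.min(0).round(1),Q.max(0).round(1), (cv2.fitLine(Q[:,:2].astype(np.float32),cv2.DIST_L2,0,.01,.01)).ravel())
m=np.zeros_like(red); m[180:235,300:340]=1; P=cloud(i,d,m)
for lo,hi in((123,131),(85,123)):
    q=P[(P[:,2]>lo)&(P[:,2]<hi)]; print('knob',len(q),q.mean(0).round(1),q.min(0).round(1),q.max(0).round(1))
m=np.zeros_like(red); m[240:285,300:340]=1; P=cloud(i,d,m)
for lo in range(60,110,5):
    q=P[(P[:,2]>lo)&(P[:,2]<lo+5)]
    if len(q): print(lo,len(q),q.mean(0).round(1),q.min(0).round(1),q.max(0).round(1))
# block top
m=np.zeros_like(red); m[235:310,270:365]=1; P=cloud(i,d,m); q=P[abs(P[:,2]-62)<4]; print(cv2.minAreaRect(q[:,:2].astype(np.float32)))
E
```

```text
bar 391 [ 506.5 -139.9   77. ] [ 488.  -147.9   77. ] [ 525.2 -131.8   77. ] [ 9.8873317e-01 -1.4968857e-01  5.0647906e+02 -1.3987856e+02]
knob 275 [ 463.9 -133.6  125.1] [ 455.4 -141.6  123. ] [ 471.9 -125.6  127.2]
knob 304 [ 458.5 -133.2  111. ] [ 454.6 -143.5   85.1] [ 473.2 -123.8  123. ]
60 803 [ 547.1 -143.7   61. ] [ 521.6 -167.8   60. ] [ 568.2 -120.3   64.9]
65 11 [ 529.  -144.    67.4] [ 522.3 -153.6   65.1] [ 533.6 -133.5   69.5]
70 36 [ 520.  -142.9   74.1] [ 507.4 -153.2   70.2] [ 533.2 -134.1   75. ]
75 343 [ 521.1 -142.1   77.1] [ 505.3 -153.5   75. ] [ 542.7 -133.7   80. ]
80 65 [ 531.  -143.8   82.3] [ 524.8 -153.2   80. ] [ 538.5 -135.8   85. ]
85 74 [ 533.7 -143.9   85.8] [ 527.9 -149.3   85. ] [ 539.1 -138.7   87. ]
((558.8693237304688, -147.4447784423828), (82.2887191772461, 74.68770599365234), 81.26583862304688)
```

```bash
cat >> h.py <<'E'
PIV=np.array([533.6,-144.]); A0=-0.150; ZG=90.; C=np.array([572.,56.])
ax=np.array([np.cos(A0),np.sin(A0)]); ay=np.array([-ax[1],ax[0]])
def lever(th): # pose at lever opened by th (anticlockwise)
    a=A0+th; k=PIV-70*np.array([np.cos(a),np.sin(a)]); return [*k,ZG],down(a)
def go(th,feed=30):
    p,q=lever(th); bot.move_l(p,q,feed=feed)
def tz(cam='scene'):
    i,p,d=grab(cam); v,u=np.mgrid[100:260,250:390]; uv=np.c_[u.ravel(),v.ravel()]; uv=uv[d[uv[:,1],uv[:,0]]>0]
    P=pts(i,uv,d[uv[:,1],uv[:,0]]); L=P[:,:2]-C; X,Y=L@ax,L@ay
    k=(P[:,2]>118)&(P[:,2]<212)&(abs(X)<62)&(Y>-60)&(Y<-50)
    return np.median(P[k,2]) if k.sum()>5 else np.nan,k.sum()
E
python3 - <<'E'
from h import *
bot.set_gripper(45)
p,q=lever(0); bot.move_to([p[0],p[1],190],q); bot.move_l(p,q,feed=80)
o=readout.get_obs();print(o['time_s'],o['position'],o['wrist_force'])
bot.set_gripper(0,12)
o=readout.get_obs();print(o['time_s'],o['position'],o['wrist_force'],o['gripper_width'])
bot.set_gripper(0,25)
o=readout.get_obs();print(o['time_s'],o['wrist_force'],o['gripper_width'])
for c in('scene','side'): print(c,tz(c),tz(c))
i,p,d=grab('scene'); save(cv2.resize(p[100:260,230:430],None,fx=4,fy=4),'s3.png')
E
```

```text
11.2083 [ 464.62410467 -133.61343089   90.45388336] [ 0.61906107 -0.16038519 -0.31710636]
11.725 [ 464.30046995 -134.06724644   90.12219993] [-1.61944122 -5.49672082  0.32142706] 19.50120124570444
11.9417 [-1.74715868 -5.22212073  0.55904679] 18.982728740102484
scene (nan, np.int64(0)) (nan, np.int64(0))
side (np.float64(195.79957206814476), np.int64(148)) (np.float64(196.2228578494993), np.int64(132))
```

View pics/s3.png

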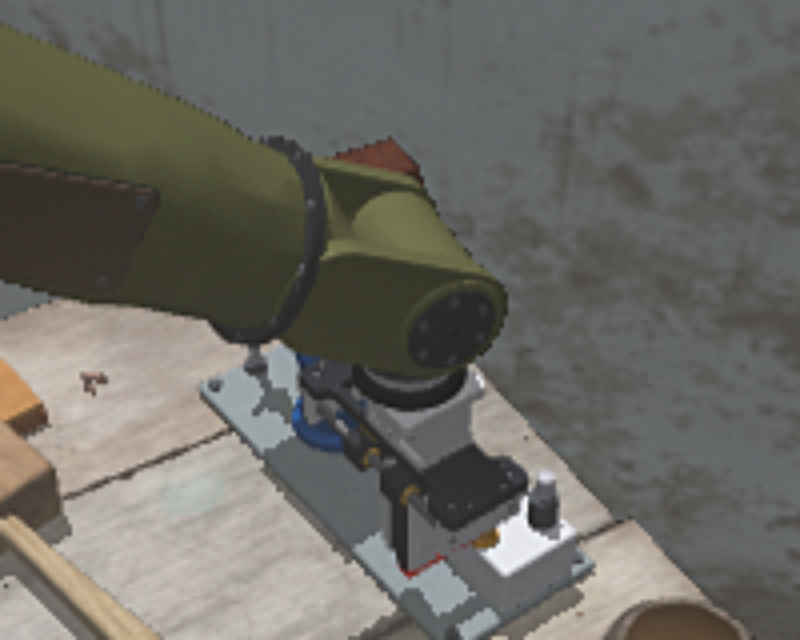

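```bash
cat >> h.py <<'E'
def zt(n=2): return np.mean([tz('side')[0] for _ in range(n)])
def ang():
    o=readout.get_obs(); v=PIV-o['position'][:2]; return (np.arctan2(v[1],v[0])-A0), o
def rep(z,th):
    a,o=ang(); v=PIV-o['position'][:2]; v/=np.hypot(*v); t=np.array([v[1],-v[0]]); f=o['wrist_force'][:2]
    print('t%.2f cmd%.3f ang%.3f z%.2f Ftan%.1f Frad%.1f'%(o['time_s'],th,a,z,f@t,f@v),flush=True)
E
python3 - <<'E'
from h import *
z0=zt(6); rep(z0,0); np.save('z0.npy',z0)
th=.08; go(th); z=zt(); rep(z,th); zl=z
while th<.9:
    th+=.03; go(th); bot.hold(.1); z=zt(3); rep(z,th)
    if z<z0-1.2: break
z=zt(3); rep(z,th)
E
```

```text
t12.49 cmd0.000 ang0.008 z195.74 Ftan4.9 Frad-1.0
t12.93 cmd0.080 ang0.087 z195.97 Ftan6.1 Frad-2.1
t13.43 cmd0.110 ang0.111 z196.16 Ftan3.3 Frad-4.8
t13.93 cmd0.140 ang0.140 z195.95 Ftan2.3 Frad-5.3
t14.43 cmd0.170 ang0.169 z195.75 Ftan1.0 Frad-5.3
t14.93 cmd0.200 ang0.199 z196.10 Ftan2.7 Frad-6.7
t15.43 cmd0.230 ang0.229 z195.97 Ftan1.1 Frad-5.9
t15.93 cmd0.260 ang0.259 z195.77 Ftan0.6 Frad-6.2
t16.43 cmd0.290 ang0.289 z195.60 Ftan1.9 Frad-7.5
t16.93 cmd0.320 ang0.319 z195.90 Ftan-0.3 Frad-6.8
t17.43 cmd0.350 ang0.349 z195.77 Ftan0.8 Frad-7.4
t17.93 cmd0.380 ang0.379 z195.58 Ftan0.4 Frad-8.3
t18.43 cmd0.410 ang0.409 z195.95 Ftan0.7 Frad-8.1
t18.93 cmd0.440 ang0.439 z196.09 Ftan0.0 Frad-9.0
t19.43 cmd0.470 ang0.469 z195.59 Ftan0.0 Frad-9.6
t19.93 cmd0.500 ang0.499 z194.61 Ftan-0.7 Frad-10.1
t20.43 cmd0.530 ang0.529 z191.58 Ftan0.3 Frad-9.6
t20.57 cmd0.530 ang0.528 z190.71 Ftan-1.0 Frad-10.6
```

```bash
python3 - <<'E'
from h import *
th=.53
while 1:
    z=zt(1); rep(z,th)
    if z<159.5 or readout.get_obs()['time_s']>29: break
    bot.hold(.3 if z>166 else .1)
go(.42,40); 
for k in range(2): rep(zt(3),.42)
E
```

```text
t20.62 cmd0.530 ang0.528 z189.84 Ftan-0.9 Frad-9.8
t20.98 cmd0.530 ang0.529 z187.03 Ftan-0.3 Frad-9.9
t21.32 cmd0.530 ang0.529 z184.28 Ftan-0.5 Frad-10.1
t21.68 cmd0.530 ang0.529 z181.91 Ftan-0.5 Frad-10.4
t22.02 cmd0.530 ang0.529 z179.19 Ftan-0.1 Frad-10.3
t22.38 cmd0.530 ang0.528 z176.34 Ftan-0.4 Frad-10.0
t22.73 cmd0.530 ang0.528 z174.02 Ftan-0.9 Frad-9.8
t23.07 cmd0.530 ang0.528 z171.52 Ftan-0.8 Frad-10.8
t23.43 cmd0.530 ang0.528 z169.45 Ftan-0.3 Frad-11.0
t23.77 cmd0.530 ang0.529 z167.12 Ftan-1.2 Frad-10.2
t24.12 cmd0.530 ang0.529 z164.60 Ftan-0.9 Frad-9.9
t24.27 cmd0.530 ang0.528 z164.22 Ftan-0.3 Frad-10.0
t24.43 cmd0.530 ang0.529 z163.39 Ftan-0.8 Frad-9.9
t24.57 cmd0.530 ang0.528 z162.06 Ftan-1.6 Frad-10.7
t24.73 cmd0.530 ang0.529 z160.30 Ftan-1.0 Frad-10.3
t24.88 cmd0.530 ang0.528 z159.14 Ftan-1.3 Frad-10.7
t25.37 cmd0.420 ang0.422 z159.03 Ftan2.3 Frad-8.8
t25.52 cmd0.420 ang0.423 z158.99 Ftan1.1 Frad-8.4
```

```bash
cat > look.py <<'E'
import sys
from h import *
name=sys.argv[1]
th=float(sys.argv[2])
bot.set_gripper(45); p,q=lever(th); bot.move_l([p[0],p[1],200],feed=150)
bot.move_to([350,-120,330],down(-.12)); print('z side clear',zt(2)); bot.move_to([340,150,330],down(.3))
M=np.c_[R.from_euler('y',.2).apply([1,0,0]),R.from_euler('y',.2).apply([0,0,1]),[0,-1,0]]; T=R.from_matrix(M)
P=np.array([560,168,165])-330*T.apply([.962,-.274,0])-T.apply([-177.9,80.3,1.1])
bot.move_to(P,T.as_quat())
i,p,d=grab('wrist'); save(p,name+'.png'); np.savez(name+'.npz',p=p,d=d,**i); print(readout.get_obs()['time_s'])
E
cat > meas.py <<'E'
import sys
from h import *
z=np.load(sys.argv[1]+'.npz'); p,d=z['p'],z['d']; i={k:z[k] if z[k].ndim else float(z[k]) for k in z.files if k not in 'pd'}
v,u=np.mgrid[140:270,330:640]; uv=np.c_[u.ravel(),v.ravel()]; P=pts(i,uv,d[uv[:,1],uv[:,0]]); L=P[:,:2]-C; X,Y=L@ax,L@ay
for nm,k in dict(all=(abs(X)<60)&(Y>47)&(Y<60),mid=(abs(X)<25)&(Y>47)&(Y<60)).items():
    k=k&(P[:,2]<212)&(P[:,2]>120); print(nm,k.sum(),np.percentile(P[k,2],[5,25,50,75,95]).round(1))
hsv=cv2.cvtColor(p,cv2.COLOR_RGB2HSV).astype(int); H,S,V=hsv[...,0],hsv[...,1],hsv[...,2]
red=((H<6)|(H>174))&(S>120)&(V>40)&(d<380)
m=red.copy(); m[:190]=0; m[230:]=0; m[:,:340]=0; m[:,360:]=0; v,u=np.nonzero(m); print('rod px',u.min(),u.max(),v.min(),v.max()); Pr=cloud(i,d,m)
rows=[(np.nonzero(m[:,c])[0].min()+np.nonzero(m[:,c])[0].max())/2 for c in range(341,350)]; print('rod z axis',pts(i,[(345,np.mean(rows))],339.5).round(1),'surf',np.median(Pr,0).round(1))
save(cv2.resize(p[150:270,290:540],None,fx=3,fy=3),sys.argv[1]+'c.png')
E
python3 look.py w4 .42; python3 meas.py w1; python3 meas.py w4
```

```text
z side clear 158.4063074396226
32.2833
all 503 [197.9 198.1 198.3 198.4 198.7]
mid 203 [197.9 198.1 198.3 198.4 198.7]
rod px 340 352 204 212
rod z axis [[564.3 141.6 154.3]] surf [563.1 140.7 154.8]
all 680 [159.3 159.7 160.  160.3 204. ]
mid 233 [159.2 159.6 159.9 160.1 177. ]
rod px 340 352 204 212
rod z axis [[564.3 141.4 154.2]] surf [563.3 140.6 154.8]
```

View pics/w4c.png

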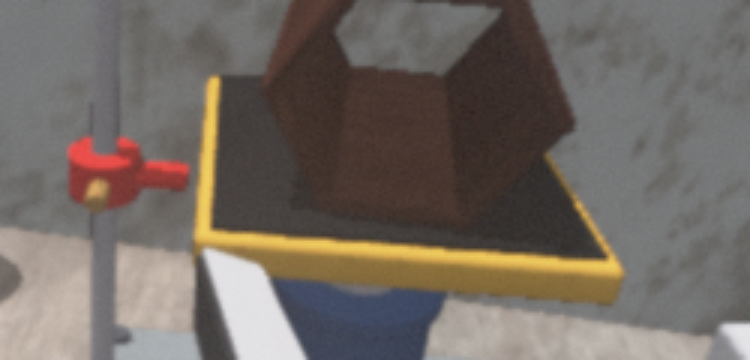

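The pointer tip is at crop (188,176). The table's left edge passes beside it, and the same picture gives 160.0 for the table and 154.2 for the pointer, so about 5.7 mm is left. The soundbox is undisturbed.

```bash
python3 - <<'E'
from h import *
bot.move_to([340,150,330],down(.3)); bot.move_to([350,-120,330],down(-.12))
p,q=lever(.42); bot.move_to([p[0],p[1],190],q); bot.move_l(p,q,feed=100); bot.set_gripper(0,25)
zs=zt(6); rep(zs,.42); tgt=zs-5.6; print('tgt',tgt); np.save('tgt.npy',tgt)
go(.49,40); rep(zt(2),.49)
go(.515,40); buf=[]
t0=readout.get_obs()['time_s']
while 1:
    t=readout.get_obs()['time_s']-t0; buf.append((t,tz('side')[0]))
    b=np.array(buf[-8:]); t+=.05
    e=np.polyval(np.polyfit(b[:,0],b[:,1],1),t) if len(b)>3 else 999
    if e<tgt+1.3 or t>3: break
print(np.round(buf,2).tolist(),e)
go(.45,40); rep(zt(6),.45)
E
```

```text
t39.42 cmd0.420 ang0.422 z158.96 Ftan3.3 Frad-1.6
tgt 153.35956164207533
t39.79 cmd0.490 ang0.491 z159.14 Ftan2.0 Frad-3.0
[[0.0, 157.36], [0.05, 157.52], [0.1, 156.98], [0.15, 157.52], [0.2, 156.94], [0.25, 156.76], [0.3, 156.93], [0.35, 155.96], [0.4, 156.49], [0.45, 155.96], [0.5, 156.43], [0.55, 154.59], [0.6, 156.13], [0.65, 155.74], [0.7, 155.12], [0.75, 155.86], [0.8, 154.58], [0.85, 155.16], [0.9, 154.62], [0.95, 154.56]] 154.27053093696682
t41.61 cmd0.450 ang0.450 z153.80 Ftan1.8 Frad-2.4
```

```bash
python3 - <<'E'
from h import *
for th in (.35,.25,.15,.08,.04,0.):
    go(th,45); a,o=ang(); rep(0,th)
rep(zt(4),0)
E
python3 look.py w5 0; python3 meas.py w5
```

```text
t41.92 cmd0.350 ang0.349 z0.00 Ftan1.6 Frad-1.2
t42.23 cmd0.250 ang0.251 z0.00 Ftan2.0 Frad1.3
t42.53 cmd0.150 ang0.151 z0.00 Ftan2.6 Frad3.4
t42.79 cmd0.080 ang0.083 z0.00 Ftan4.5 Frad4.4
t43.04 cmd0.040 ang0.047 z0.00 Ftan6.5 Frad5.9
t43.29 cmd0.000 ang0.009 z0.00 Ftan6.5 Frad5.6
t43.49 cmd0.000 ang0.008 z153.82 Ftan6.3 Frad5.2
z side clear 154.13007451770773
50.2333
all 675 [154.2 154.5 154.8 155.2 198.4]
mid 244 [154.2 154.5 154.7 154.9 155.6]
rod px 340 352 204 212
rod z axis [[564.3 141.4 154.2]] surf [562.5 140.6 154.7]
```

View pics/w5c.png

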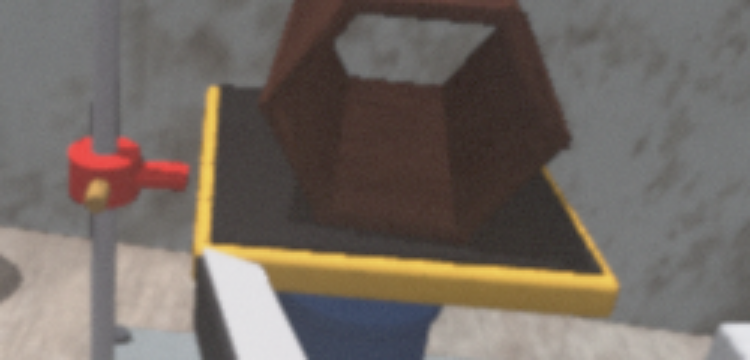

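The pointer tip is at (188,176), and the table is level with it: 154.7 against 154.2 to 154.7. I'll compare the lever's picture with its start, then hand in.

```bash
python3 - <<'E'
from h import *
a=np.load('side0.npz')['p']; i,b,d=grab('side')
for p in(a,b):
    hsv=cv2.cvtColor(p,cv2.COLOR_RGB2HSV).astype(int); m=((hsv[...,0]<6)|(hsv[...,0]>174))&(hsv[...,1]>180)&(hsv[...,2]>120); m[:235]=0;m[270:]=0;m[:,:295]=0;m[:,340:]=0
    v,u=np.nonzero(m); print(len(u),u.mean().round(2),v.mean().round(2),np.polyfit(u,v,1)[0].round(3))
o=readout.get_obs(); print(o['time_s'],o['wrist_force'],zt(3))
close_job()
E
```

```text
54 315.94 249.11 0.053
53 315.85 249.13 0.057
50.2833 [-0.40729251 -0.17421891  0.2146661 ] 153.30916351893072
the job is handed in; nothing more can be done
```

I opened the valve in small steps and it cracked at about 0.49 rad. The table sank at about 7 mm/s, and I stopped it a few millimetres above the pointer. I let go there for a wrist-camera look, then regripped and sank the rest at about 3 mm/s. I turned the lever back to its starting angle, let go, moved the arm clear and handed the job in at about 50 s.

**Last checks:**
- **Level:** in one wrist picture the table top measured 154.7 mm and the pointer 154.2 to 154.7 mm, so they agree to about 0.5 mm.
- **Valve shut:** the red lever lies as it did at the start in the side picture (within 0.1 px). The turning force at the knob was about 6.5 N at the end, so it was not forced. I did not measure the needle's force directly. I only know the lever is back at its starting angle.
- **Soundbox and gauge:** the soundbox still sits on the table, and the pointer reads the same as before. I did not compare the other bench items with their starting places.

**Readings that disagreed:** the side camera's height readings (raw, about 4 mm low) scattered between 153.3 and 154.1 mm after shutting, the lowest being the last. I took this as noise because single readings varied by up to about 1 mm, but a sink of a few tenths of a millimetre can't be ruled out from them. That camera also showed about 1 mm less sinking than the wrist camera over the first 38 mm, so I trusted the wrist camera for the level.

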